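Bring the wheel's valve stem to the top

TASK

Before the tyre can be pumped up, the small spoked wheel on the bench stand has to be turned so that its valve stem is straight up: at the very top of the wheel, on the uphill side, in line with the fixed pointer. Turn it by pushing its spokes round with the fingertips - one after another, as far as it takes - grasping nothing, and leave the wheel at rest there. Leave the screwdriver, the spool and the jar where they are.

Things in the scene. Friction and masses are not known exactly. Their poses are not given: they have to be found in the camera images.
- stand: Fixed metal stand holding the wheel sloped like a drawing board, face up and towards the robot. Origin on the table below the hub; z up, x horizontal from the wheel's low edge to its high edge (away from the robot), y left. The wheel's plane slopes 35 degrees from horizontal, rising along x; hub centre 145 mm above the origin. Base 250 x 360 x 12 mm.
- wheel (a joint): Turn of the wheel (rad): 0, or any whole turn, is stem at the very top; grows counter-clockwise as seen from the robot facing the wheel (stem moves from the top towards the stand's +y). Turns both ways; friction of about 0.22 Nm (3.5 N at mid-spoke) holds it wherever it is left.
- hub (a point): Hub centre, in the wheel's mid-plane; x points to the stem, z out of the face. Five straight aluminium spokes (wheel_c0 to wheel_c4), 14 mm wide, 72 degrees apart, run from the hub (radius 24 mm, 36 mm deep) to the rim (inner radius 103 mm), from 2 mm behind to 12 mm in front of the mid-plane, at 36, 108, 180, 252 and 324 degrees from x about z: the stem is midway between two.
- stem (a point): Middle of the valve stem: a single round-ended black rubber stub, 11 mm thick and 25 mm long, sticking inward from the rim towards the hub; the point is in the mid-plane 90 mm from the hub centre. The black tyre outside the rim is 280 mm across and 32 mm thick (16 mm out from the mid-plane).
- pointer (a point): Tip of the stand's fixed steel cone pointer at the top of the wheel, just outside the tyre, 146 mm up the slope from the hub centre. Behind the wheel, 44 mm or more behind its mid-plane, a 26 mm wide spine runs from the hub to the pointer and a beam runs along y.
- screwdriver: Loose screwdriver, 170 mm long, lying on the bench beside the stand. Bystander.
- spool: Loose metal spool, 56 mm wide, 40 mm high, standing on the bench beside the stand. Bystander.
- jar: Loose white jar with a black lid, 54 mm wide, 65 mm high, standing on the bench beside the stand. Bystander.
- bridge (a point): Middle of the stand's fixed cross bar, 29 mm in front of the hub centre. The bar runs along the stand's y in front of the wheel, 20 mm wide, 24 to 34 mm out from the wheel's mid-plane, held by posts 160 mm either side; a 22 mm axle nut stands on it to 43 mm. Fingers between the spokes cannot pass under it from upper to lower half.

How it is judged:
By the outcome, as a careful person would: the job done as asked, in the order asked, and still so for the second after the job is handed in, with the robot touching nothing.
It also fails if it takes over 54 s, if anything falls off the work surface, if the arm or the gripper's body presses on something with over 40 N, if the wrist force passes 120 N, or if a joint passes its speed limit or range.

ROBOT

A 6-joint arm with a two-finger parallel gripper is mounted at the origin on the work surface. World frame = base frame: x ahead of the robot, y to its left, z up, the work surface at z = 0. Lengths are in mm, angles in degrees, forces in N, time in s.
With the tool pointing down it reaches from about 350 to 850 mm from the base axis. Payload 8.1 kg.
Tool frame: the origin (TCP) lies midway between the tips of the shut fingers; the grasp point (between the pads) lies 19 mm behind it; z points along the fingers, y is the line along which they close (so a half turn about z gives the same grasp; the last joint's range is limited). The gripper opens to 85 mm and grips with 20 to 120 N. Pads are 22 mm wide; open, the fingers measure 114 mm over their backs; the gripper's body (76 mm by 85 mm) begins 54 mm behind the grasp point. The pads swing forward as they close: fully open they stand 13 mm farther back than shut.
Start: joints at [61.341, 7.471, 85.268, -0, 87.261, -4.893], TCP at [241.784, 549.132, 208.092] pointing down, gripper open.
Joint ranges: [-169.43, 169.43], [-51.17, 129.36], [1.28, 143.12], [-76.62, 256.62], [0, 156.53], [-152.29, 152.29]. Speed limits (degrees/s): [136.94, 136.94, 159.86, 180, 180, 180].

INTERFACE

Orientations are given as [roll, pitch, yaw] about the fixed x, y, z axes, in that order (R = Rz(yaw) Ry(pitch) Rx(roll)).
In Python, from bench import sense, snapshot, camera_params, hand_in, masks_of, pinpoint gives the robot as it stands.
- The arm moves only by the tool step_arm, never from a script. Its argument "targets" is a list of rows, each an object with "angular": the turn, a rotation vector about the tool's x, y, z scaled (see below), a list of three; "dp": the shift along the tool's x, y, z scaled (see below), a list of three; "fingers": the closure, from 0 (fully open) to 1 (shut). A call has exactly 8 rows; each row is the pose to reach, as a shift and turn from the pose commanded when the call began, along the tool's axes at that moment, turning the shorter way round; what a row does not reach only later rows make up. The controller multiplies each number of a shift by 0.2 m and each number of a turn by 180 degrees. A row lasts 1/8 s, in which the tool goes at most 62.5 mm and 10.7 degrees, less where a joint would pass 70% of its speed; a pose out of reach is approached as far as the arm can. A call with a number of a shift or a turn outside -1 to 1 is refused whole. A call with a gripper value outside its range is refused whole. The fingers move at their own pace and stop on an object; "newtons" is the grip in N (left out, the last holds). Time passes only in rows, so rows that repeat a pose let the fingers close, or fill a call up. It gives the time, the measured TCP pose, the force, the opening and the grip force at its end, in the units of the state.
- sense(): the state, without advancing time (a new reading comes with each control period).
- snapshot(name): name is "scene" or "top" or "wrist"; returns the picture (384x512x3 uint8, blue, green, red); there is no depth.
- camera_params(name): a dict with "vfov" (degrees; the focal length in pixels is half the picture's height over the tangent of half this angle, whatever the lens; pixels are square), "cx", "cy" (the principal point, pixels), "R" (3x3) and "t" (3): a world point X has camera coordinates R X + t. Camera axes: x right, y down, z forward; pixel columns grow to the right and rows downward; lengths in mm; the calibration is good to about 2 mm. A picture is of the moment at which its call begins: read the wrist's pose just before it. camera_params takes no time and is no camera call; for the wrist camera it gives the pose at the moment of the call.
- hand_in(): hands the job in; it is judged then, once.
Trained networks look in the newest picture that a camera, given by its name, has taken for a name from the list of things; names that differ only in an ending like _2 or _b are one class to them, and where a whole thing is asked for, a point or a joint stands for the part that bears it (a point fixed in the world has none). Each returns a list of dicts, best first, with "conf" (0 to 1); they miss things now and then, are a little off and sometimes report something else, mostly with a low value. They report only what shows in the picture. A call takes as long as a camera call.
- masks_of(camera, label): "pixels" (384x512 bool, what is visible of it) and "at" ([column, row] in pixels, amid what is visible of it).
- pinpoint(camera, label): "at" ([column, row] in pixels: a listed point, or the origin of a listed thing).
The state is a dict: "time": time; "joint_pos": joint angles; "qd": joint speeds; "joint_efforts": joint torques, N m; "tool_pos": TCP position; "tcp_rot": TCP orientation; "ft_force": force on the tool from outside, world axes, zero at the start; "wrist_torque": the same for the moment, N m; "finger_gap": finger opening in mm; "grip_force": force on a finger pad.
Only numpy, scipy, OpenCV 4.12 (cv2) and the standard library are available. Lean on these libraries where they do the work, as an engineer would, in place of code of your own. Each camera call takes 0.05 s, during which the arm holds its last target. There are 200 camera calls.

## Working session

There is one attempt and no reset: what is moved stays moved. The work goes in short steps, Python scripts to look and compute and a tool call to move; the robot and the scene stay as the last step left them, time stands still between calls to the robot, and variables do not carry over. Pictures are saved under pics/ and viewed, at most 10 in all, crops included, and the job is handed in when it is done.

Besides the shell and the picture viewer there is one more tool, called after "Request:" as name([rows], argument=value, ...), one row to a line, values as JSON. step_arm: Moves the arm, as the interface text tells. Its arguments: {"type":"object","properties":{"targets":{"type":"array","items":{"type":"object","properties":{"angular":{"type":"array","items":{"type":"number","minimum":-1,"maximum":1}},"dp":{"type":"array","items":{"type":"number","minimum":-1,"maximum":1}},"fingers":{"type":"number"}}}},"newtons":{"type":"number"}},"required":["targets"]}

```bash
mkdir -p pics; ls; python3 - <<'E'
from bench import *
import cv2,numpy as np
ims=[]
for c in("scene","top"):
    im=snapshot(c); ims.append(im)
    for l in("hub","stem","pointer","bridge","stand","screwdriver","spool","jar"):
        try: print(c,l,[(np.round(d["at"],1).tolist(),round(d["conf"],2)) for d in pinpoint(c,l)[:3]])
        except Exception as e: print(c,l,e)
    p=camera_params(c);print({k:np.round(v,3).tolist() for k,v in p.items()})
cv2.imwrite("pics/a.png",cv2.resize(ims[0],(800,600)));cv2.imwrite("pics/b.png",cv2.resize(ims[1],(800,600)))
s=sense();print(s["time"],s["tool_pos"],s["tcp_rot"])
E
```

```text
pics
scene hub [([228.6, 204.7], 0.78)]
scene stem []
scene pointer [([214.4, 224.8], 0.73)]
scene bridge [([224.4, 193.3], 0.71)]
scene stand [([227.6, 231.1], 0.86), ([138.6, 260.4], 0.24)]
scene screwdriver []
scene spool [([140.3, 261.8], 0.66)]
scene jar [([159.0, 206.7], 0.61)]
{'vfov': 55.083, 'cx': 255.689, 'cy': 189.835, 'R': [[0.186, 0.982, 0.004], [0.765, -0.143, -0.628], [-0.616, 0.12, -0.778]], 't': [-135.53, -320.694, 1488.339]}
top hub [([291.0, 198.4], 0.92)]
top stem [([284.6, 232.7], 0.81)]
top pointer [([308.7, 144.1], 0.7), ([198.8, 170.6], 0.32)]
top bridge [([292.0, 202.5], 0.81), ([356.4, 264.2], 0.3)]
top stand [([287.0, 208.8], 0.93)]
top screwdriver [([201.7, 169.4], 0.71)]
top spool [([380.4, 197.4], 0.66)]
top jar [([357.7, 264.3], 0.8)]
{'vfov': 50.627, 'cx': 259.351, 'cy': 188.468, 'R': [[0.087, -0.996, 0.001], [-0.97, -0.085, -0.227], [0.226, 0.018, -0.974]], 't': [-27.292, 608.861, 1006.383]}
0.9 [241.77343682 549.11720851 208.09842681] [-1.79999038e+02 -6.40185968e-04  1.56236007e+02]
```

View pics/b.png

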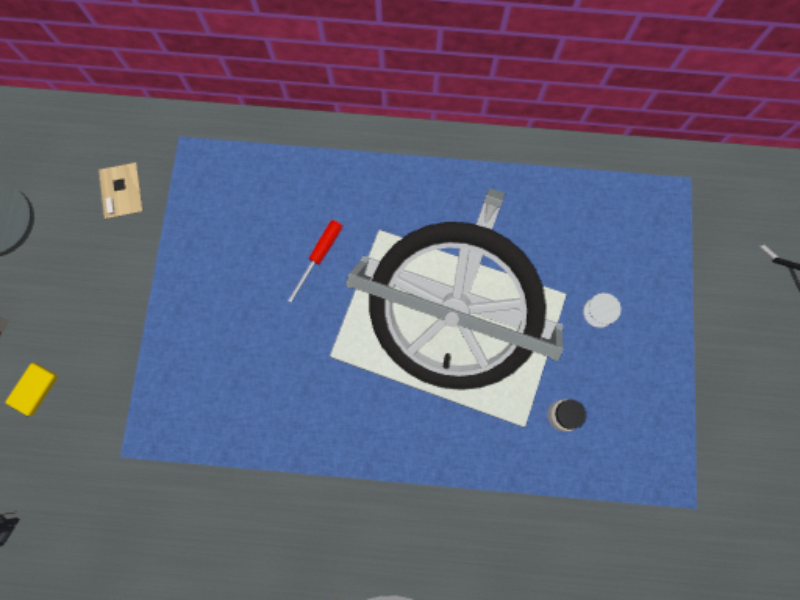

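View pics/a.png

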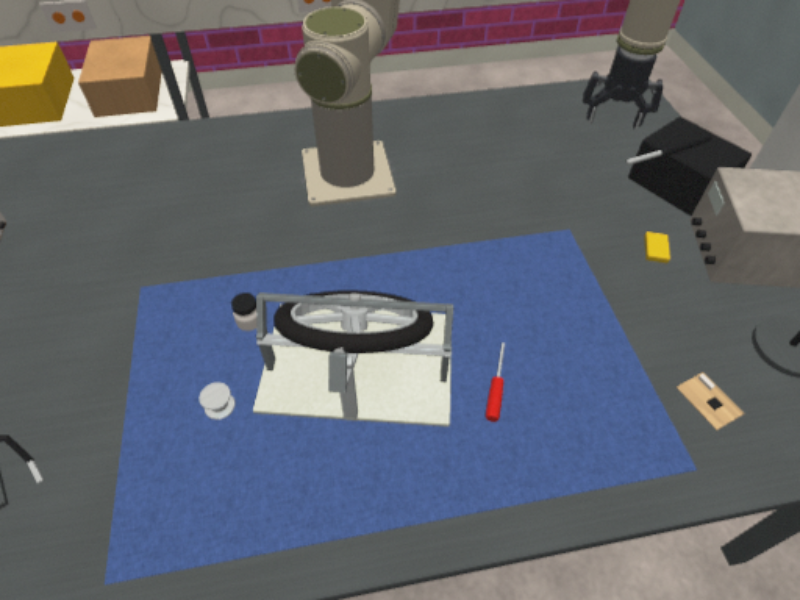

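```bash
cat > h.py <<'E'
import numpy as np
from bench import *
from scipy.spatial.transform import Rotation as Ro
from scipy.optimize import least_squares
def proj(c,X,p=None):
    p=p or camera_params(c); Y=np.asarray(p["R"])@X+np.asarray(p["t"]); f=192/np.tan(np.radians(p["vfov"]/2))
    return np.array([p["cx"],p["cy"]])+f*Y[:2]/Y[2]
s35,c35=np.sin(np.radians(35)),np.cos(np.radians(35))
def axes(yaw):
    ex=np.array([np.cos(yaw),np.sin(yaw),0]);ey=np.array([-ex[1],ex[0],0]);ez=np.array([0,0,1.])
    return ex*c35+ez*s35, ey, -ex*s35+ez*c35   # up, left, normal
def pt(st,u,l,n):
    U,L,N=axes(st[2]); return np.array([st[0],st[1],145.])+u*U+l*L+n*N
def stem(st,a,r=90): return pt(st,r*np.cos(a),r*np.sin(a),0)
E
python3 - <<'E'
from h import *
obs=[("scene",(0,0,0),(228.6,204.7),.3),("scene",(146,0,0),(214.4,224.8),1),("scene",(0,0,29),(224.4,193.3),1),("top",(0,0,0),(291,198.4),1),("top",(146,0,0),(308.7,144.1),1),("top",(0,0,29),(292,202.5),1)]
def f(s): return np.concatenate([(proj(c,pt(s,*q))-o)*w for c,q,o,w in obs]+[proj("top",pt(s,0,0,0)+[0,0,-145])-[287,208.8]])
r=least_squares(f,[550,0,0],loss="soft_l1",x_scale=[100,100,1]);print(r.x,np.degrees(r.x[2]),r.fun.round(1))
g=least_squares(lambda a:proj("top",stem(r.x,a[0]))-[284.6,232.7],[3.0]);print(np.degrees(g.x),g.fun)
for q in [(100,0,29),(0,160,29),(0,-160,29)]: print(q,proj("top",pt(r.x,*q))*800/512)
np.save("st.npy",r.x)
E
```

```text
[ 5.74262976e+02 -5.76502928e+01 -2.55952382e-01] -14.664991251878389 [-1.1 -0.5  2.4 -2.9  0.8 -0.5  1.2 -0.2  3.  -1.  -1.2  0.1  1.1 -0.1]
[186.52009404] [ 0.58458746 -2.39151909]
(100, 0, 29) [475.28493194 257.25868186]
(0, 160, 29) [356.19473721 282.23796606]
(0, -160, 29) [555.01911539 351.66322872]
```

```bash
cat >> h.py <<'E'
def pose(st,phi,r,n,rot=None):
    "tool pose with finger at wheel polar (phi deg,r), height n"
    U,L,N=axes(st[2]); a=np.radians(phi); b=np.radians(phi if rot is None else rot)
    y=np.cos(b)*U+np.sin(b)*L; z=-N; x=np.cross(y,z)
    return pt(st,r*np.cos(a),r*np.sin(a),n), np.column_stack([x,y,z])
def cur(): s=sense(); return np.array(s["tool_pos"]), Ro.from_euler("xyz",s["tcp_rot"],degrees=True).as_matrix()
def rel(c,t):
    dp=c[1].T@(t[0]-c[0])/200; w=Ro.from_matrix(c[1].T@t[1]).as_rotvec()/np.pi
    return dp.round(3).tolist(), w.round(4).tolist()
E
python3 - <<'E'
from h import *
st=np.load("st.npy");c=cur();t=pose(st,0,50,150,0);print(t[0],rel(c,t))
E
```

```text
[530.65266398 -46.23781763 296.55162846] ([-2.521, -2.142, -0.442], [-0.1607, -0.137, 0.4344])
```

Request:
step_arm([
  {"dp": [-0.125, -0.106, -0.025], "angular": [0, 0, 0], "fingers": 1},
  {"dp": [-0.25, -0.212, -0.05], "angular": [0, 0, 0], "fingers": 1},
  {"dp": [-0.375, -0.319, -0.075], "angular": [0, 0, 0], "fingers": 1},
  {"dp": [-0.5, -0.425, -0.1], "angular": [0, 0, 0], "fingers": 1},
  {"dp": [-0.625, -0.531, -0.125], "angular": [0, 0, 0], "fingers": 1},
  {"dp": [-0.75, -0.637, -0.15], "angular": [0, 0, 0], "fingers": 1},
  {"dp": [-0.875, -0.744, -0.175], "angular": [0, 0, 0], "fingers": 1},
  {"dp": [-1, -0.85, -0.2], "angular": [0, 0, 0], "fingers": 1},
])

```text
time: 1.9
tool_pos: [356.7, 312.0, 248.4]
tcp_rot: [180.0, 0.0, 156.2]
ft_force: [-0.2, -0.3, -0.3]
finger_gap: -0.1
grip_force: 0.0
```

Request:
step_arm([
  {"dp": [-0.125, -0.106, -0.025], "angular": [-0.01, -0.009, 0.027], "fingers": 1},
  {"dp": [-0.25, -0.212, -0.05], "angular": [-0.02, -0.017, 0.054], "fingers": 1},
  {"dp": [-0.375, -0.319, -0.075], "angular": [-0.03, -0.026, 0.081], "fingers": 1},
  {"dp": [-0.5, -0.425, -0.1], "angular": [-0.04, -0.034, 0.108], "fingers": 1},
  {"dp": [-0.625, -0.531, -0.125], "angular": [-0.05, -0.043, 0.135], "fingers": 1},
  {"dp": [-0.75, -0.637, -0.15], "angular": [-0.06, -0.051, 0.162], "fingers": 1},
  {"dp": [-0.875, -0.744, -0.175], "angular": [-0.07, -0.06, 0.19], "fingers": 1},
  {"dp": [-1, -0.85, -0.2], "angular": [-0.08, -0.069, 0.217], "fingers": 1},
])

```text
time: 2.9
tool_pos: [471.2, 75.7, 288.6]
tcp_rot: [162.4, 6.6, 115.6]
ft_force: [-0.3, -0.3, 0.1]
finger_gap: -0.4
grip_force: 0.0
```

```bash
python3 - <<'E'
from h import *
st=np.load("st.npy");c=cur();t=pose(st,0,50,150,0);print(c[0],t[0],rel(c,t),sense()["joint_pos"])
E
```

```text
[471.2151584   75.68639065 288.60230998] [530.65266398 -46.23781763 296.55162846] ([-0.678, -0.008, 0.038], [-0.0797, -0.0676, 0.2166]) [  2.01628347 -34.08275352 114.41719916   1.17550222  80.9413612
 -24.62669221]
```

Request:
step_arm([
  {"dp": [-0.085, 0, 0.005], "angular": [-0.01, -0.009, 0.027], "fingers": 1},
  {"dp": [-0.17, 0, 0.01], "angular": [-0.02, -0.017, 0.054], "fingers": 1},
  {"dp": [-0.255, 0, 0.015], "angular": [-0.03, -0.026, 0.081], "fingers": 1},
  {"dp": [-0.34, 0, 0.02], "angular": [-0.04, -0.034, 0.108], "fingers": 1},
  {"dp": [-0.425, 0, 0.025], "angular": [-0.05, -0.043, 0.135], "fingers": 1},
  {"dp": [-0.51, 0, 0.03], "angular": [-0.06, -0.051, 0.162], "fingers": 1},
  {"dp": [-0.6, 0, 0.035], "angular": [-0.07, -0.06, 0.19], "fingers": 1},
  {"dp": [-0.678, -0.008, 0.038], "angular": [-0.08, -0.068, 0.217], "fingers": 1},
])

```text
time: 3.9
tool_pos: [530.7, -45.6, 296.2]
tcp_rot: [144.9, 0.0, 75.2]
ft_force: [0.3, 1.1, 0.0]
finger_gap: -0.2
grip_force: 0.0
```

```bash
python3 - <<'E'
from h import *
import cv2
st=np.load("st.npy");print(rel(cur(),pose(st,0,50,150,0)),sense()["joint_pos"].round(1) if hasattr(sense()["joint_pos"],'round') else sense()["joint_pos"])
p=camera_params("wrist");im=snapshot("wrist")
for l,q in(("hub",(0,0,0)),("stem",None),("pointer",(146,0,0)),("bridge",(0,0,29))):
    print(l,[(np.round(d["at"],1).tolist(),round(d["conf"],2)) for d in pinpoint("wrist",l)[:2]], proj("wrist",pt(st,*q) if q else stem(st,np.radians(186.5)),p).round(1))
im2=im.copy()
for q in[(0,0,0),(146,0,0),(0,0,29),(0,160,29),(0,-160,29),(0,120,29)]:
    x=proj("wrist",pt(st,*q),p); cv2.circle(im2,tuple(int(v) for v in x),3,(0,0,255),-1)
for k in range(5):
    x=proj("wrist",pt(st,70*np.cos(np.radians(186.5+36+72*k)),70*np.sin(np.radians(186.5+36+72*k)),12),p);cv2.circle(im2,tuple(int(v) for v in x),3,(0,255,0),-1)
cv2.imwrite("pics/c.png",cv2.resize(im2,(800,600)))
E
```

```text
([-0.003, 0.001, -0.001], [0.0003, 0.0003, -0.0004]) [ -7.3 -41.6 123.2  -4.8  63.7   8.2]
hub [([210.9, 165.9], 0.55)] [210.  172.8]
stem [([135.4, 177.6], 0.89), ([205.5, 172.4], 0.29)] [134.9 181.2]
pointer [([335.2, 168.9], 0.94)] [334.5 172.8]
bridge [([208.7, 175.1], 0.9)] [205.9 179.7]
```

View pics/c.png

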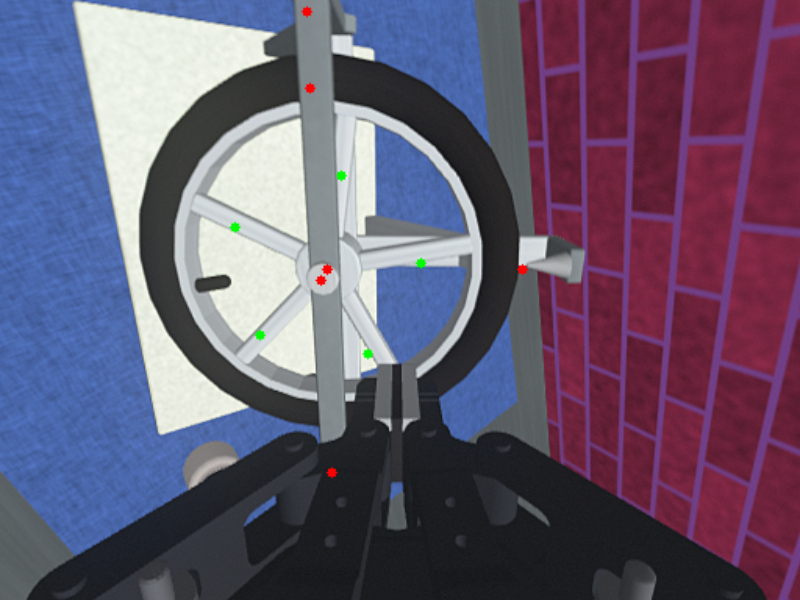

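```bash
python3 - <<'E'
from h import *
s0=np.load("st.npy");c=camera_params("wrist")
obs=[((146,0,0),(335.2,168.9),1),((0,0,29),(208.7,175.1),1),((0,0,0),(210.9,165.9),.5)]
def f(v):
    s=v[:3]; return np.concatenate([(proj("wrist",pt(s,*q),c)-o)*w for q,o,w in obs]+[proj("wrist",stem(s,v[3]),c)-[135.4,177.6],(s[:2]-s0[:2])/5,[(s[2]-s0[2])/.03]])
r=least_squares(f,[*s0,3.25],x_scale=[100,100,1,1]);print(r.x,np.degrees(r.x[2:]),r.fun.round(1))
st=r.x[:3];np.save("st.npy",st)
cc=cur();h=pose(st,-28,72,50);i=pose(st,-28,72,-5)
print(h[0],rel(cc,h));print("insert",rel(h,i))
for n in(-5,):
  for ph in range(-17,60,11): print(ph,rel(i,pose(st,ph,72,-5)))
E
```

```text
[ 5.76754669e+02 -5.22160799e+01 -2.55545902e-01  3.26659377e+00] [-14.64170165 187.16203621] [ 0.8  0.1 -1.4 -0.2  0.2  1.3  0.8 -0.2  0.5  1.1  0. ]
[590.84713371 -90.83434662 222.42113345] ([-0.148, 0.076, 0.503], [-0.0003, -0.0, 0.1566])
insert ([-0.0, -0.0, 0.275], [0.0, 0.0, 0.0])
-17 ([0.069, -0.007, 0.0], [0.0, 0.0, -0.0611])
-6 ([0.135, -0.026, -0.0], [0.0, 0.0, -0.1222])
5 ([0.196, -0.058, 0.0], [0.0, 0.0, -0.1833])
16 ([0.25, -0.101, 0.0], [-0.0, 0.0, -0.2444])
27 ([0.295, -0.154, 0.0], [-0.0, 0.0, -0.3056])
38 ([0.329, -0.214, 0.0], [-0.0, 0.0, -0.3667])
49 ([0.351, -0.279, 0.0], [-0.0, 0.0, -0.4278])
```

Request:
step_arm([
  {"dp": [-0.03, 0.015, 0.1], "angular": [0, 0, 0.031], "fingers": 1},
  {"dp": [-0.06, 0.03, 0.2], "angular": [0, 0, 0.063], "fingers": 1},
  {"dp": [-0.09, 0.045, 0.3], "angular": [0, 0, 0.094], "fingers": 1},
  {"dp": [-0.12, 0.06, 0.4], "angular": [0, 0, 0.125], "fingers": 1},
  {"dp": [-0.148, 0.076, 0.5], "angular": [0, 0, 0.157], "fingers": 1},
  {"dp": [-0.148, 0.076, 0.6], "angular": [0, 0, 0.157], "fingers": 1},
  {"dp": [-0.148, 0.076, 0.7], "angular": [0, 0, 0.157], "fingers": 1},
  {"dp": [-0.148, 0.076, 0.778], "angular": [0, 0, 0.157], "fingers": 1},
])

```text
time: 5.15
tool_pos: [621.7, -99.0, 176.5]
tcp_rot: [148.4, -15.6, 51.7]
ft_force: [-0.8, -0.4, 0.9]
finger_gap: -0.0
grip_force: 0.0
```

```bash
python3 - <<'E'
from h import *
st=np.load("st.npy");c=cur();print(sense()["ft_force"])
for ph in np.arange(-17.5,57,10.5): print(ph,rel(c,pose(st,ph,72,-5)))
E
```

```text
[-0.7608118  -0.35293266  0.86396726]
-17.5 ([0.066, -0.005, -0.005], [-0.0005, 0.0001, -0.0588])
-7.0 ([0.13, -0.023, -0.005], [-0.0005, 0.0, -0.1172])
3.5 ([0.189, -0.053, -0.005], [-0.0005, 0.0, -0.1755])
14.0 ([0.242, -0.092, -0.005], [-0.0005, -0.0, -0.2338])
24.5 ([0.286, -0.14, -0.005], [-0.0005, -0.0001, -0.2922])
35.0 ([0.321, -0.196, -0.005], [-0.0005, -0.0001, -0.3505])
45.5 ([0.346, -0.257, -0.005], [-0.0005, -0.0002, -0.4088])
56.0 ([0.358, -0.322, -0.004], [-0.0005, -0.0002, -0.4672])
```

No contact force, in the gap. Push.

Request:
step_arm([
  {"dp": [0.066, -0.005, -0.005], "angular": [0, 0, -0.059], "fingers": 1},
  {"dp": [0.13, -0.023, -0.005], "angular": [0, 0, -0.117], "fingers": 1},
  {"dp": [0.189, -0.053, -0.005], "angular": [0, 0, -0.175], "fingers": 1},
  {"dp": [0.242, -0.092, -0.005], "angular": [0, 0, -0.234], "fingers": 1},
  {"dp": [0.286, -0.14, -0.005], "angular": [0, 0, -0.292], "fingers": 1},
  {"dp": [0.321, -0.196, -0.005], "angular": [0, 0, -0.35], "fingers": 1},
  {"dp": [0.346, -0.257, -0.005], "angular": [0, 0, -0.408], "fingers": 1},
  {"dp": [0.357, -0.32, -0.005], "angular": [0, 0, -0.465], "fingers": 1},
])

```text
time: 6.15
tool_pos: [626.5, -3.4, 165.2]
tcp_rot: [158.6, 28.3, 125.9]
ft_force: [0.7, 0.9, 0.7]
finger_gap: -0.2
grip_force: 0.0
```

```bash
python3 - <<'E'
from h import *
import cv2
st=np.load("st.npy");c=cur();print(sense()["ft_force"],sense()["joint_pos"],rel(c,pose(st,56,72,-5)))
snapshot("top");print([(d["at"],d["conf"]) for d in pinpoint("top","stem")])
im=snapshot("wrist");cv2.imwrite("pics/d.png",cv2.resize(im,(800,600)))
d=pinpoint("wrist","stem");print([(d["at"],d["conf"]) for d in d])
if d:
    p=camera_params("wrist");g=[least_squares(lambda a:proj("wrist",stem(st,a[0]),p)-d[0]["at"],[a0]) for a0 in(4,5,6)];g=min(g,key=lambda r:r.cost);print(np.degrees(g.x),g.fun)
E
```

```text
[0.66669534 0.93211375 0.71713204] [  0.19974586 -17.86424616 121.05104425 -12.29748412  43.41311901
 -34.71446105] ([0.002, -0.002, 0.005], [0.0, -0.0002, -0.0002])
[([283.0, 228.0], 0.57)]
[([16.3, 131.2], 0.9)]
[190.27814035] [-2.48905625 -1.78683125]
```

View pics/d.png

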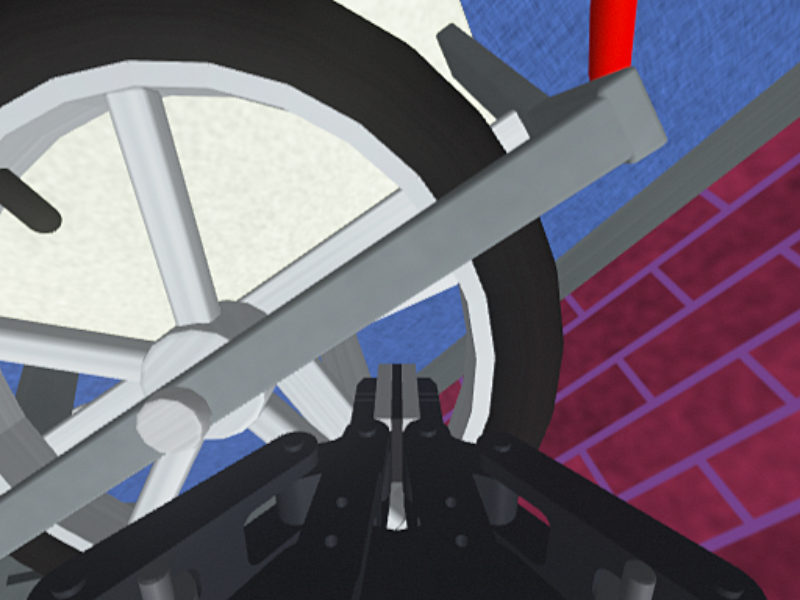

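```bash
python3 - <<'E'
from h import *
import cv2
st=np.load("st.npy");p=camera_params("wrist");c=cur();k=800/512
im=cv2.imread("pics/d.png")
D=lambda X,col:cv2.circle(im,tuple(int(v) for v in proj("wrist",X,p)*k),3,col,-1)
P=lambda a,r,n:pt(st,r*np.cos(np.radians(a)),r*np.sin(np.radians(a)),n)
for a in range(0,360,4): D(P(a,140,0),(0,255,255))
for a in range(0,360,4): D(P(a,103,0),(0,255,0))
for j in range(5):
    for r in range(24,104,8): D(P(190.3+36+72*j,r,12),(0,0,255))
for l in range(-160,161,10): D(pt(st,10,l,34),(255,0,255))
D(c[0],(255,255,0)); print(proj("wrist",c[0],p)*k, proj("wrist",c[0]+c[1][:,2]*-20,p)*k)
cv2.imwrite("pics/e.png",im)
E
```

```text
[392.69823615 355.93290788] [392.29437702 379.31791235]
```

View pics/e.png

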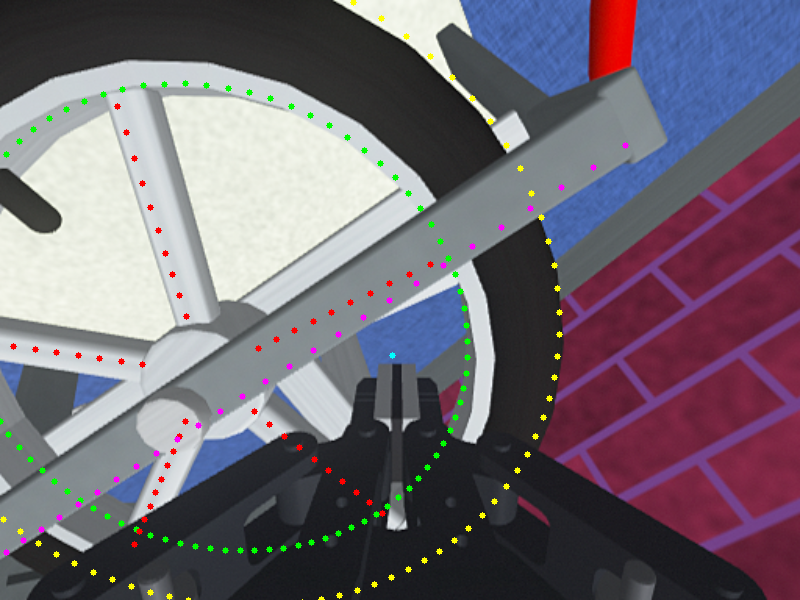

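```bash
python3 - <<'E'
from h import *
st=np.load("st.npy");c=cur()
print(rel(c,pose(st,56,72,50)));
for ph in(45,34,24,14,3,-8,-18,-27): print(ph,rel(pose(st,56,72,50),pose(st,ph,72,50)))
E
```

```text
([0.005, -0.001, -0.27], [-0.0, -0.0002, -0.0035])
45 ([-0.069, -0.007, -0.0], [0.0, 0.0, 0.0611])
34 ([-0.135, -0.026, -0.0], [-0.0, 0.0, 0.1222])
24 ([-0.191, -0.055, -0.0], [0.0, 0.0, 0.1778])
14 ([-0.241, -0.092, 0.0], [0.0, 0.0, 0.2333])
3 ([-0.288, -0.143, -0.0], [0.0, 0.0, 0.2944])
-8 ([-0.324, -0.202, 0.0], [-0.0, 0.0, 0.3556])
-18 ([-0.346, -0.261, 0.0], [0.0, 0.0, 0.4111])
-27 ([-0.357, -0.316, 0.0], [-0.0, 0.0, 0.4611])
```

Request:
step_arm([
  {"dp": [0, 0, -0.14], "angular": [0, 0, 0], "fingers": 1},
  {"dp": [0, 0, -0.27], "angular": [0, 0, 0], "fingers": 1},
  {"dp": [-0.065, -0.007, -0.27], "angular": [0, 0, 0.058], "fingers": 1},
  {"dp": [-0.13, -0.026, -0.27], "angular": [0, 0, 0.117], "fingers": 1},
  {"dp": [-0.186, -0.055, -0.27], "angular": [0, 0, 0.174], "fingers": 1},
  {"dp": [-0.236, -0.092, -0.27], "angular": [0, 0, 0.23], "fingers": 1},
  {"dp": [-0.283, -0.143, -0.27], "angular": [0, 0, 0.288], "fingers": 1},
  {"dp": [-0.319, -0.202, -0.27], "angular": [0, 0, 0.346], "fingers": 1},
])

```text
time: 7.35
tool_pos: [603.0, -70.8, 227.4]
tcp_rot: [145.2, -4.2, 69.3]
ft_force: [-0.2, 0.7, 0.4]
finger_gap: 0.2
grip_force: 0.0
```

```bash
python3 - <<'E'
from h import *
st=np.load("st.npy");c=cur()
print(rel(c,pose(st,-27,72,50)),rel(c,pose(st,-27,72,-16)))
snapshot("wrist");p=camera_params("wrist")
O=[]
for l in("hub","stem","pointer","bridge"):
    for d in pinpoint("wrist",l)[:1]: print(l,d["at"],d["conf"]); O.append((l,d["at"]))
Q={"hub":(0,0,0),"pointer":(146,0,0),"bridge":(0,0,29)}
def f(v): 
    s=v[:3]; off=np.array([0,0,v[4]])
    return np.concatenate([proj("wrist",(stem(s,v[3]) if l=="stem" else pt(s,*Q[l]))+off,p)-a for l,a in O]+[(v[:2]-st[:2])/10,[v[4]/10]])
r=least_squares(f,[*st,3.3,0],x_scale=[100,100,1,1,100]);print(r.x,np.degrees(r.x[3]),r.fun.round(1))
E
```

```text
([-0.111, -0.025, 0.001], [0.0002, 0.0, 0.1093]) ([-0.111, -0.025, 0.331], [0.0002, 0.0, 0.1093])
hub [167.0, 199.8] 0.91
stem [67.6, 228.4] 0.89
pointer [68.7, 225.5] 0.7
bridge [151.3, 215.5] 0.93
[ 5.80700427e+02 -1.23186001e+02  2.49277073e+00  1.76690834e-01
 -2.00833969e+02] 10.123639045986229 [-19.1   8.9  28.7  -0.7 -18.7  -4.   12.3  -2.3   0.4  -7.1 -20.1]
```

```bash
python3 - <<'E'
from h import *
st=np.load("st.npy");p=camera_params("wrist")
O=[((0,0,0),(167,199.8)),((0,0,29),(151.3,215.5))]
print([proj("wrist",pt(st,*q),p)-o for q,o in O], proj("wrist",stem(st,np.radians(188)),p)-[67.6,228.4])
def f(v): return np.concatenate([proj("wrist",pt([v[0],v[1],st[2]],*q)+[0,0,v[2]],p)-a for q,a in O]+[proj("wrist",stem([v[0],v[1],st[2]],v[3])+[0,0,v[2]],p)-[67.6,228.4],(v[:2]-st[:2])/10,[v[2]/10]])
r=least_squares(f,[*st[:2],0,3.3],x_scale=[100,100,100,1]);U,L,N=axes(st[2]);d=np.array([*(r.x[:2]-st[:2]),r.x[2]])
print(r.x,np.degrees(r.x[3]),r.fun.round(1),"shift u,l,n",d@U,d@L,d@N)
E
```

```text
[array([-1.69526215,  0.47792705]), array([ 1.99253417, -1.36854698])] [-1.48927728 -3.25422708]
[576.40690425 -52.09948326   0.94704921   3.31373179] 189.8628458914543 [-1.8  0.8  1.8 -0.9 -0.3  0.2 -0.   0.   0.1] shift u,l,n 0.24344172504200762 0.02490451132521883 0.9856738751862413
```

Request:
step_arm([
  {"dp": [-0.05, -0.007, 0], "angular": [0, 0, 0.05], "fingers": 1},
  {"dp": [-0.1, -0.022, 0], "angular": [0, 0, 0.1], "fingers": 1},
  {"dp": [-0.111, -0.025, 0.06], "angular": [0, 0, 0.109], "fingers": 1},
  {"dp": [-0.111, -0.025, 0.12], "angular": [0, 0, 0.109], "fingers": 1},
  {"dp": [-0.111, -0.025, 0.18], "angular": [0, 0, 0.109], "fingers": 1},
  {"dp": [-0.111, -0.025, 0.24], "angular": [0, 0, 0.109], "fingers": 1},
  {"dp": [-0.111, -0.025, 0.3], "angular": [0, 0, 0.109], "fingers": 1},
  {"dp": [-0.111, -0.025, 0.345], "angular": [0, 0, 0.109], "fingers": 1},
])

```text
time: 8.6
tool_pos: [629.6, -99.1, 164.4]
tcp_rot: [148.0, -14.7, 53.2]
ft_force: [0.0, 0.1, 0.2]
finger_gap: -0.0
grip_force: 0.0
```

```bash
python3 - <<'E'
from h import *
import cv2
st=np.load("st.npy");c=cur();print(sense()["ft_force"])
for ph in np.arange(-21.5,18,5.5): print(ph,rel(c,pose(st,ph,72,-19)))
cv2.imwrite("pics/f.png",cv2.resize(snapshot("wrist"),(800,600)))
E
```

```text
[0.00618584 0.104036   0.23541596]
-21.5 ([0.035, 0.007, -0.006], [-0.0003, 0.0002, -0.027])
-16.0 ([0.069, 0.002, -0.006], [-0.0003, 0.0002, -0.0575])
-10.5 ([0.103, -0.006, -0.006], [-0.0003, 0.0002, -0.0881])
-5.0 ([0.135, -0.017, -0.006], [-0.0004, 0.0002, -0.1186])
0.5 ([0.167, -0.031, -0.006], [-0.0004, 0.0002, -0.1492])
6.0 ([0.197, -0.048, -0.006], [-0.0004, 0.0002, -0.1798])
11.5 ([0.225, -0.068, -0.006], [-0.0004, 0.0001, -0.2103])
17.0 ([0.251, -0.09, -0.006], [-0.0004, 0.0001, -0.2409])
```

View pics/f.png

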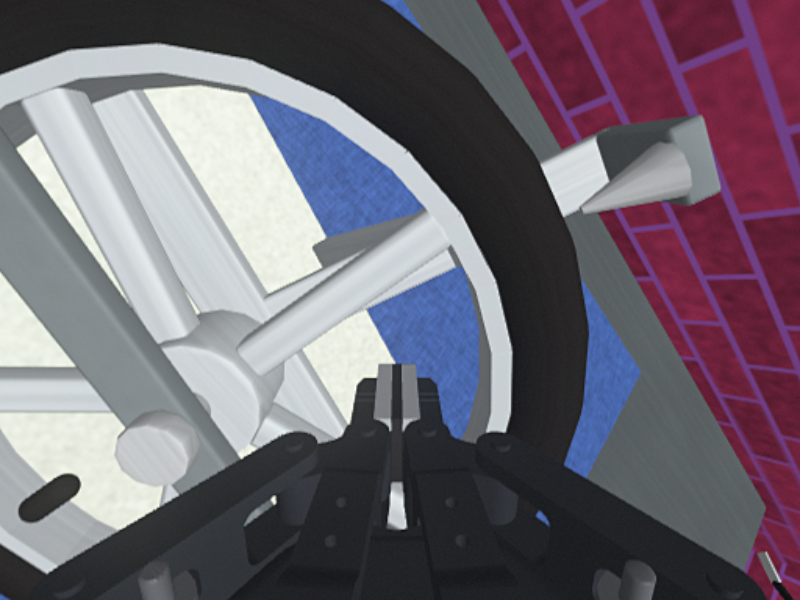

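Request:
step_arm([
  {"dp": [0.035, 0.005, 0], "angular": [0, 0, -0.027], "fingers": 1},
  {"dp": [0.069, 0.002, 0], "angular": [0, 0, -0.057], "fingers": 1},
  {"dp": [0.103, -0.006, 0], "angular": [0, 0, -0.088], "fingers": 1},
  {"dp": [0.135, -0.017, 0], "angular": [0, 0, -0.119], "fingers": 1},
  {"dp": [0.167, -0.031, 0], "angular": [0, 0, -0.149], "fingers": 1},
  {"dp": [0.197, -0.048, 0], "angular": [0, 0, -0.18], "fingers": 1},
  {"dp": [0.225, -0.068, 0], "angular": [0, 0, -0.21], "fingers": 1},
  {"dp": [0.251, -0.09, 0], "angular": [0, 0, -0.241], "fingers": 1},
])

```text
time: 9.65
tool_pos: [647.8, -49.7, 169.3]
tcp_rot: [146.2, 9.8, 89.5]
ft_force: [-0.8, -4.4, 0.6]
finger_gap: -0.2
grip_force: 1.9
```

```bash
cat >> h.py <<'E'
def see(st,cam="wrist"):
    p=camera_params(cam);snapshot(cam)
    for d in pinpoint(cam,"stem")[:2]:
        g=min([least_squares(lambda a:proj(cam,stem(st,a[0]),p)-d["at"],[a0]) for a0 in(0,1,2,3,4,5)],key=lambda r:r.cost)
        print(cam,round(d["conf"],2),np.round(d["at"],0),"stem",np.degrees(g.x)%360,g.fun.round(1))
E
python3 - <<'E'
from h import *
st=np.load("st.npy");c=cur();print(sense()["ft_force"]);see(st);see(st,"top")
for ph in np.arange(22,58,5): print(ph,rel(c,pose(st,ph,72,-19)))
E
```

```text
[-0.81487531 -4.40137879  0.56733448]
top 0.69 [299. 229.] stem [213.23153648] [0.1 0.7]
22 ([0.036, -0.004, -0.001], [-0.0001, 0.0004, -0.0267])
27 ([0.067, -0.008, -0.001], [-0.0002, 0.0004, -0.0545])
32 ([0.098, -0.015, -0.001], [-0.0002, 0.0004, -0.0822])
37 ([0.128, -0.024, -0.001], [-0.0002, 0.0004, -0.11])
42 ([0.157, -0.036, -0.001], [-0.0002, 0.0004, -0.1378])
47 ([0.185, -0.051, -0.001], [-0.0002, 0.0004, -0.1656])
52 ([0.211, -0.067, -0.001], [-0.0003, 0.0004, -0.1933])
57 ([0.236, -0.086, -0.001], [-0.0003, 0.0004, -0.2211])
```

Request:
step_arm([
  {"dp": [0.036, -0.004, 0], "angular": [0, 0, -0.027], "fingers": 1},
  {"dp": [0.067, -0.008, 0], "angular": [0, 0, -0.055], "fingers": 1},
  {"dp": [0.098, -0.015, 0], "angular": [0, 0, -0.082], "fingers": 1},
  {"dp": [0.128, -0.024, 0], "angular": [0, 0, -0.11], "fingers": 1},
  {"dp": [0.157, -0.036, 0], "angular": [0, 0, -0.138], "fingers": 1},
  {"dp": [0.185, -0.051, 0], "angular": [0, 0, -0.166], "fingers": 1},
  {"dp": [0.211, -0.067, 0], "angular": [0, 0, -0.193], "fingers": 1},
  {"dp": [0.232, -0.082, 0], "angular": [0, 0, -0.216], "fingers": 1},
])

```text
time: 10.85
tool_pos: [635.0, -5.4, 153.0]
tcp_rot: [158.6, 28.4, 125.8]
ft_force: [1.3, -4.1, 0.3]
finger_gap: 0.1
grip_force: 1.8
```

```bash
python3 - <<'E'
from h import *
st=np.load("st.npy");c=cur();print(sense()["ft_force"]);see(st);see(st,"top")
b=pose(st,54,72,-19)
print(rel(c,b),rel(b,pose(st,54,72,50)))
for ph in(44,34,24,13.5,3,-7.5,-18,-28,-35): print(ph,rel(c,pose(st,ph,72,50)))
E
```

```text
[ 1.27658601 -4.10547341  0.32488416]
top 0.66 [320. 220.] stem [250.31378368] [-0.6 -0.5]
([-0.01, -0.004, 0.0], [-0.0, 0.0005, 0.0106]) ([-0.0, 0.0, -0.345], [0.0, 0.0, 0.0])
44 ([-0.073, -0.011, -0.345], [0.0, 0.0005, 0.0661])
34 ([-0.133, -0.029, -0.345], [0.0001, 0.0005, 0.1217])
24 ([-0.189, -0.058, -0.345], [0.0001, 0.0005, 0.1772])
13.5 ([-0.242, -0.098, -0.345], [0.0001, 0.0004, 0.2356])
3 ([-0.286, -0.146, -0.344], [0.0002, 0.0004, 0.2939])
-7.5 ([-0.321, -0.202, -0.344], [0.0002, 0.0004, 0.3522])
-18 ([-0.345, -0.264, -0.344], [0.0003, 0.0004, 0.4106])
-28 ([-0.357, -0.325, -0.344], [0.0003, 0.0004, 0.4661])
-35 ([-0.359, -0.369, -0.344], [0.0003, 0.0004, 0.505])
```

Request:
step_arm([
  {"dp": [-0.012, -0.004, -0.02], "angular": [0, 0, 0.01], "fingers": 1},
  {"dp": [-0.012, -0.004, -0.2], "angular": [0, 0, 0.01], "fingers": 1},
  {"dp": [-0.012, -0.004, -0.345], "angular": [0, 0, 0.01], "fingers": 1},
  {"dp": [-0.073, -0.011, -0.345], "angular": [0, 0, 0.066], "fingers": 1},
  {"dp": [-0.133, -0.029, -0.345], "angular": [0, 0, 0.122], "fingers": 1},
  {"dp": [-0.189, -0.058, -0.345], "angular": [0, 0, 0.177], "fingers": 1},
  {"dp": [-0.242, -0.098, -0.345], "angular": [0, 0, 0.235], "fingers": 1},
  {"dp": [-0.286, -0.146, -0.345], "angular": [0, 0, 0.293], "fingers": 1},
])

```text
time: 12.05
tool_pos: [606.6, -56.0, 227.2]
tcp_rot: [145.0, 1.5, 77.5]
ft_force: [-0.0, 0.9, -0.4]
finger_gap: -0.5
grip_force: 0.0
```

```bash
python3 - <<'E'
from h import *
st=np.load("st.npy");c=cur();print(sense()["ft_force"]);see(st);see(st,"top")
for ph in(-7,-17,-27,-36): print(ph,rel(c,pose(st,ph,72,50)))
b=pose(st,-36,72,-19);print(rel(c,b))
E
```

```text
[-0.04661888  0.8761852  -0.43045022]
wrist 0.79 [142. 288.] stem [252.93099235] [-0.1  0.2]
top 0.72 [320. 220.] stem [250.54454852] [-0.6 -0.5]
-7 ([-0.063, -0.004, 0.001], [0.0, 0.0, 0.0536])
-17 ([-0.124, -0.019, 0.001], [0.0, 0.0, 0.1092])
-27 ([-0.181, -0.046, 0.001], [0.0, -0.0, 0.1647])
-36 ([-0.228, -0.077, 0.001], [0.0, -0.0, 0.2147])
([-0.228, -0.077, 0.346], [0.0, -0.0, 0.2147])
```

Request:
step_arm([
  {"dp": [-0.063, -0.004, 0], "angular": [0, 0, 0.054], "fingers": 1},
  {"dp": [-0.124, -0.019, 0], "angular": [0, 0, 0.109], "fingers": 1},
  {"dp": [-0.181, -0.046, 0], "angular": [0, 0, 0.165], "fingers": 1},
  {"dp": [-0.228, -0.077, 0], "angular": [0, 0, 0.215], "fingers": 1},
  {"dp": [-0.228, -0.077, 0.09], "angular": [0, 0, 0.215], "fingers": 1},
  {"dp": [-0.228, -0.077, 0.18], "angular": [0, 0, 0.215], "fingers": 1},
  {"dp": [-0.228, -0.077, 0.27], "angular": [0, 0, 0.215], "fingers": 1},
  {"dp": [-0.228, -0.077, 0.346], "angular": [0, 0, 0.215], "fingers": 1},
])

```text
time: 13.25
tool_pos: [623.2, -107.1, 161.7]
tcp_rot: [150.3, -19.4, 45.2]
ft_force: [-0.2, 0.8, -0.4]
finger_gap: 0.0
grip_force: 0.0
```

```bash
python3 - <<'E'
from h import *
st=np.load("st.npy");c=cur();print(sense()["ft_force"])
for ph in np.arange(-30,13,6): print(ph,rel(c,pose(st,ph,72,-19)))
b=pose(st,12,72,-19);print()
for ph in np.arange(17.5,57,5.5): print(ph,rel(b,pose(st,ph,72,-19)))
E
```

```text
[-0.21423275  0.75212556 -0.4043169 ]
-30 ([0.035, 0.003, -0.005], [-0.0003, 0.0001, -0.0297])
-24 ([0.073, -0.002, -0.005], [-0.0003, 0.0001, -0.063])
-18 ([0.109, -0.011, -0.005], [-0.0003, 0.0001, -0.0963])
-12 ([0.144, -0.025, -0.005], [-0.0003, 0.0001, -0.1297])
-6 ([0.178, -0.041, -0.005], [-0.0003, 0.0, -0.163])
0 ([0.21, -0.061, -0.005], [-0.0003, 0.0, -0.1963])
6 ([0.24, -0.085, -0.005], [-0.0003, 0.0, -0.2297])
12 ([0.267, -0.111, -0.005], [-0.0004, -0.0, -0.263])

17.5 ([0.035, -0.002, 0.0], [-0.0, 0.0, -0.0306])
23.0 ([0.069, -0.007, 0.0], [0.0, 0.0, -0.0611])
28.5 ([0.102, -0.015, 0.0], [-0.0, -0.0, -0.0917])
34.0 ([0.135, -0.026, 0.0], [-0.0, 0.0, -0.1222])
39.5 ([0.166, -0.041, -0.0], [-0.0, 0.0, -0.1528])
45.0 ([0.196, -0.058, -0.0], [0.0, 0.0, -0.1833])
50.5 ([0.224, -0.078, 0.0], [0.0, 0.0, -0.2139])
56.0 ([0.25, -0.101, 0.0], [-0.0, -0.0, -0.2444])
```

Request:
step_arm([
  {"dp": [0.035, 0.003, 0], "angular": [0, 0, -0.03], "fingers": 1},
  {"dp": [0.073, -0.002, 0], "angular": [0, 0, -0.063], "fingers": 1},
  {"dp": [0.109, -0.011, 0], "angular": [0, 0, -0.096], "fingers": 1},
  {"dp": [0.144, -0.025, 0], "angular": [0, 0, -0.13], "fingers": 1},
  {"dp": [0.178, -0.041, 0], "angular": [0, 0, -0.163], "fingers": 1},
  {"dp": [0.21, -0.061, 0], "angular": [0, 0, -0.196], "fingers": 1},
  {"dp": [0.24, -0.085, 0], "angular": [0, 0, -0.23], "fingers": 1},
  {"dp": [0.267, -0.111, 0], "angular": [0, 0, -0.263], "fingers": 1},
])

```text
time: 14.25
tool_pos: [647.3, -55.8, 169.6]
tcp_rot: [145.7, 7.0, 85.4]
ft_force: [-2.8, -3.9, -0.2]
finger_gap: -0.0
grip_force: 2.0
```

Request:
step_arm([
  {"dp": [0.035, -0.002, 0], "angular": [0, 0, -0.031], "fingers": 1},
  {"dp": [0.069, -0.007, 0], "angular": [0, 0, -0.061], "fingers": 1},
  {"dp": [0.102, -0.015, 0], "angular": [0, 0, -0.092], "fingers": 1},
  {"dp": [0.135, -0.026, 0], "angular": [0, 0, -0.122], "fingers": 1},
  {"dp": [0.166, -0.041, 0], "angular": [0, 0, -0.153], "fingers": 1},
  {"dp": [0.196, -0.058, 0], "angular": [0, 0, -0.183], "fingers": 1},
  {"dp": [0.224, -0.078, 0], "angular": [0, 0, -0.214], "fingers": 1},
  {"dp": [0.25, -0.101, 0], "angular": [0, 0, -0.244], "fingers": 1},
])

```text
time: 15.25
tool_pos: [635.5, -6.2, 153.3]
tcp_rot: [158.6, 28.5, 126.0]
ft_force: [2.6, -4.0, 0.2]
finger_gap: -0.1
grip_force: 1.9
```

```bash
python3 - <<'E'
from h import *
st=np.load("st.npy");c=cur();print(sense()["ft_force"]);see(st);see(st,"top")
print(rel(c,pose(st,54,72,-19)))
for ph in(44,34,24,13.5,3): print(ph,rel(c,pose(st,ph,72,50)))
E
```

```text
[ 2.60221544 -4.01368791  0.15071084]
wrist 0.62 [130. 113.] stem [135.45602225] [  6.9 -34.8]
top 0.67 [321. 177.] stem [324.11550245] [-0.4  0.3]
top 0.33 [359. 266.] stem [246.30569401] [-42.2 -44.8]
([-0.005, -0.003, -0.001], [0.0001, 0.0003, 0.0117])
44 ([-0.068, -0.011, -0.346], [0.0001, 0.0003, 0.0672])
34 ([-0.128, -0.029, -0.346], [0.0001, 0.0003, 0.1228])
24 ([-0.184, -0.058, -0.346], [0.0001, 0.0003, 0.1783])
13.5 ([-0.236, -0.098, -0.345], [0.0002, 0.0003, 0.2367])
3 ([-0.28, -0.147, -0.345], [0.0002, 0.0003, 0.295])
```

Request:
step_arm([
  {"dp": [-0.012, -0.004, -0.02], "angular": [0, 0, 0.011], "fingers": 1},
  {"dp": [-0.012, -0.004, -0.2], "angular": [0, 0, 0.011], "fingers": 1},
  {"dp": [-0.012, -0.004, -0.345], "angular": [0, 0, 0.011], "fingers": 1},
  {"dp": [-0.068, -0.011, -0.345], "angular": [0, 0, 0.067], "fingers": 1},
  {"dp": [-0.128, -0.029, -0.345], "angular": [0, 0, 0.122], "fingers": 1},
  {"dp": [-0.184, -0.058, -0.345], "angular": [0, 0, 0.178], "fingers": 1},
  {"dp": [-0.236, -0.098, -0.345], "angular": [0, 0, 0.236], "fingers": 1},
  {"dp": [-0.28, -0.147, -0.345], "angular": [0, 0, 0.295], "fingers": 1},
])

```text
time: 16.45
tool_pos: [606.4, -57.0, 227.1]
tcp_rot: [145.0, 1.2, 77.1]
ft_force: [-0.1, -0.1, 0.8]
finger_gap: -0.0
grip_force: 0.0
```

```bash
python3 - <<'E'
from h import *
st=np.load("st.npy");c=cur();print(sense()["ft_force"]);see(st);see(st,"top")
for ph in(-7,-18,-28): print(ph,rel(c,pose(st,ph,56,50)))
b=pose(st,-28,56,-19);print(rel(c,b));print()
for ph in np.arange(-24,7,4): print(ph,rel(b,pose(st,ph,56,-19)))
E
```

```text
[-0.1032848  -0.09446678  0.81416861]
top 0.74 [318. 178.] stem [325.24877936] [ 1.6 -1.2]
-7 ([-0.045, -0.082, 0.0], [0.0001, 0.0, 0.0508])
-18 ([-0.097, -0.095, 0.0], [0.0001, 0.0, 0.1119])
-28 ([-0.141, -0.116, 0.0], [0.0001, 0.0, 0.1674])
([-0.141, -0.116, 0.345], [0.0001, 0.0, 0.1674])

-24 ([0.02, -0.001, -0.0], [0.0, 0.0, -0.0222])
-20 ([0.039, -0.003, -0.0], [0.0, 0.0, -0.0444])
-16 ([0.058, -0.006, -0.0], [-0.0, 0.0, -0.0667])
-12 ([0.077, -0.011, -0.0], [-0.0, 0.0, -0.0889])
-8 ([0.096, -0.017, 0.0], [-0.0, 0.0, -0.1111])
-4 ([0.114, -0.024, 0.0], [-0.0, 0.0, -0.1333])
0 ([0.131, -0.033, 0.0], [-0.0, 0.0, -0.1556])
4 ([0.148, -0.043, -0.0], [-0.0, 0.0, -0.1778])
```

Request:
step_arm([
  {"dp": [-0.045, -0.082, 0], "angular": [0, 0, 0.051], "fingers": 1},
  {"dp": [-0.097, -0.095, 0], "angular": [0, 0, 0.108], "fingers": 1},
  {"dp": [-0.141, -0.116, 0], "angular": [0, 0, 0.167], "fingers": 1},
  {"dp": [-0.141, -0.116, 0.07], "angular": [0, 0, 0.167], "fingers": 1},
  {"dp": [-0.141, -0.116, 0.14], "angular": [0, 0, 0.167], "fingers": 1},
  {"dp": [-0.141, -0.116, 0.21], "angular": [0, 0, 0.167], "fingers": 1},
  {"dp": [-0.141, -0.116, 0.28], "angular": [0, 0, 0.167], "fingers": 1},
  {"dp": [-0.141, -0.116, 0.345], "angular": [0, 0, 0.167], "fingers": 1},
])

```text
time: 17.65
tool_pos: [620.0, -89.9, 155.3]
tcp_rot: [148.2, -15.2, 52.5]
ft_force: [0.7, -0.1, 0.4]
finger_gap: 0.2
grip_force: 0.0
```

Request:
step_arm([
  {"dp": [0.02, -0.001, 0], "angular": [0, 0, -0.022], "fingers": 1},
  {"dp": [0.039, -0.003, 0], "angular": [0, 0, -0.044], "fingers": 1},
  {"dp": [0.058, -0.006, 0], "angular": [0, 0, -0.067], "fingers": 1},
  {"dp": [0.077, -0.011, 0], "angular": [0, 0, -0.089], "fingers": 1},
  {"dp": [0.096, -0.017, 0], "angular": [0, 0, -0.111], "fingers": 1},
  {"dp": [0.114, -0.024, 0], "angular": [0, 0, -0.133], "fingers": 1},
  {"dp": [0.131, -0.033, 0], "angular": [0, 0, -0.156], "fingers": 1},
  {"dp": [0.131, -0.033, 0], "angular": [0, 0, -0.156], "fingers": 1},
])

```text
time: 18.65
tool_pos: [631.3, -65.9, 159.5]
tcp_rot: [145.1, 0.4, 76.0]
ft_force: [-0.4, -0.8, 0.6]
finger_gap: -0.1
grip_force: 0.3
```

```bash
python3 - <<'E'
from h import *
import cv2
st=np.load("st.npy");c=cur();print(sense()["ft_force"]);see(st);see(st,"top")
cv2.imwrite("pics/g.png",cv2.resize(snapshot("wrist"),(800,600)))
for ph in np.arange(2,17,2): print(ph,rel(c,pose(st,ph,56,-19)))
E
```

```text
[-0.36388921 -0.82774547  0.63066915]
wrist 0.71 [308. 275.] stem [347.6451544] [-2.3 -0.8]
top 0.61 [306. 167.] stem [351.888197] [ 0.8 -1.6]
top 0.31 [382. 202.] stem [287.27230865] [-54.6  -2.5]
2 ([0.007, 0.008, -0.007], [-0.0006, 0.0001, -0.007])
4 ([0.017, 0.008, -0.007], [-0.0006, 0.0001, -0.0181])
6 ([0.027, 0.007, -0.007], [-0.0006, 0.0001, -0.0292])
8 ([0.036, 0.006, -0.007], [-0.0006, 0.0, -0.0403])
10 ([0.046, 0.005, -0.007], [-0.0006, 0.0, -0.0514])
12 ([0.056, 0.003, -0.007], [-0.0006, 0.0, -0.0625])
14 ([0.065, 0.001, -0.007], [-0.0006, 0.0, -0.0736])
16 ([0.075, -0.002, -0.007], [-0.0006, 0.0, -0.0848])
```

View pics/g.png

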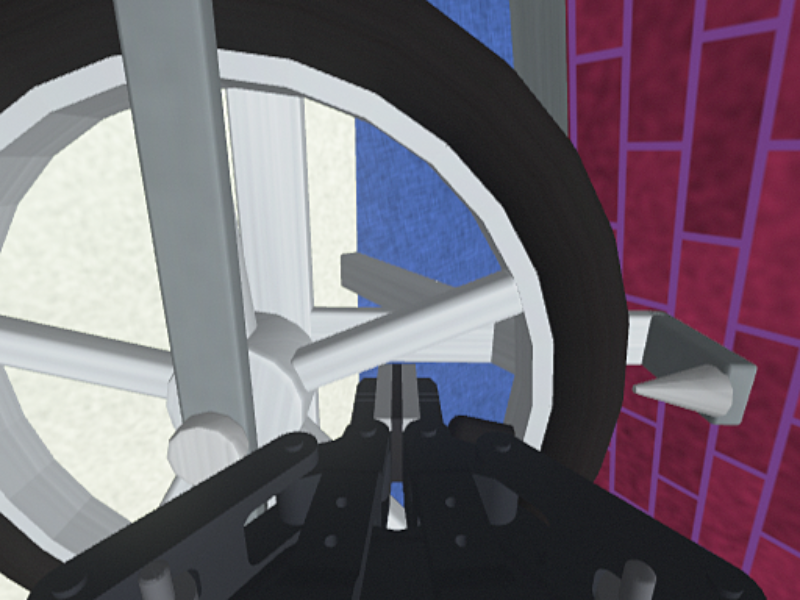

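Request:
step_arm([
  {"dp": [0.007, 0.002, 0], "angular": [0, 0, -0.007], "fingers": 1},
  {"dp": [0.012, 0.003, 0], "angular": [0, 0, -0.012], "fingers": 1},
  {"dp": [0.017, 0.003, 0], "angular": [0, 0, -0.018], "fingers": 1},
  {"dp": [0.022, 0.003, 0], "angular": [0, 0, -0.023], "fingers": 1},
  {"dp": [0.027, 0.003, 0], "angular": [0, 0, -0.029], "fingers": 1},
  {"dp": [0.032, 0.003, 0], "angular": [0, 0, -0.035], "fingers": 1},
  {"dp": [0.036, 0.003, 0], "angular": [0, 0, -0.04], "fingers": 1},
  {"dp": [0.036, 0.003, 0], "angular": [0, 0, -0.04], "fingers": 1},
])

```text
time: 19.9
tool_pos: [633.5, -59.6, 161.0]
tcp_rot: [145.3, 4.5, 81.8]
ft_force: [-2.6, -3.7, -0.4]
finger_gap: 0.2
grip_force: 1.9
```

Request:
step_arm([
  {"dp": [-0.02, 0, 0], "angular": [0, 0, 0], "fingers": 1},
  {"dp": [-0.02, 0, -0.1], "angular": [0, 0, 0], "fingers": 1},
  {"dp": [-0.02, 0, -0.25], "angular": [0, 0, 0], "fingers": 1},
  {"dp": [-0.02, 0, -0.4], "angular": [0, 0, 0], "fingers": 1},
  {"dp": [-0.02, -0.2, -0.6], "angular": [0, 0, 0], "fingers": 1},
  {"dp": [-0.02, -0.4, -0.7], "angular": [0, 0, 0], "fingers": 1},
  {"dp": [-0.02, -0.5, -0.75], "angular": [0, 0, 0], "fingers": 1},
  {"dp": [-0.02, -0.5, -0.75], "angular": [0, 0, 0], "fingers": 1},
])

```text
time: 20.9
tool_pos: [485.0, -32.3, 228.7]
tcp_rot: [145.8, 4.6, 81.7]
ft_force: [0.5, -0.6, 1.5]
finger_gap: 0.2
grip_force: 0.0
```

```bash
python3 - <<'E'
from h import *
import cv2
st=np.load("st.npy");c=cur();print(sense()["ft_force"]);see(st);see(st,"top")
im=snapshot("wrist");cv2.imwrite("pics/h.png",cv2.resize(im,(800,600)))
p=camera_params("wrist")
for l in("hub","stem","pointer","bridge"): print(l,[(np.round(d["at"],1),round(d["conf"],2)) for d in pinpoint("wrist",l)[:2]])
for a in(-6,-3,0,3): print(a,proj("wrist",stem(st,np.radians(a)),p))
print(proj("wrist",pt(st,146,0,0),p),proj("wrist",pt(st,0,0,0),p),proj("wrist",pt(st,0,0,29),p))
E
```

```text
[ 0.46069674 -0.63579359  1.48244385]
wrist 0.88 [358. 199.] stem [352.64098152] [0.5 0.2]
top 0.78 [305. 168.] stem [352.38972748] [ 1.1 -2.2]
hub [(array([281.4, 174.7]), 0.89)]
stem [(array([359. , 198.7]), 0.62)]
pointer [(array([411.8, 197.2]), 0.96), (array([155., 294.]), 0.43)]
bridge []
-6 [359.79061028 196.97394673]
-3 [361.2333536  193.01177482]
0 [362.47166505 188.96920898]
3 [363.4991937  184.85580261]
[412.57730525 195.79510999] [280.66007877 177.82400082] [283.05341558 185.99084114]
```

View pics/h.png

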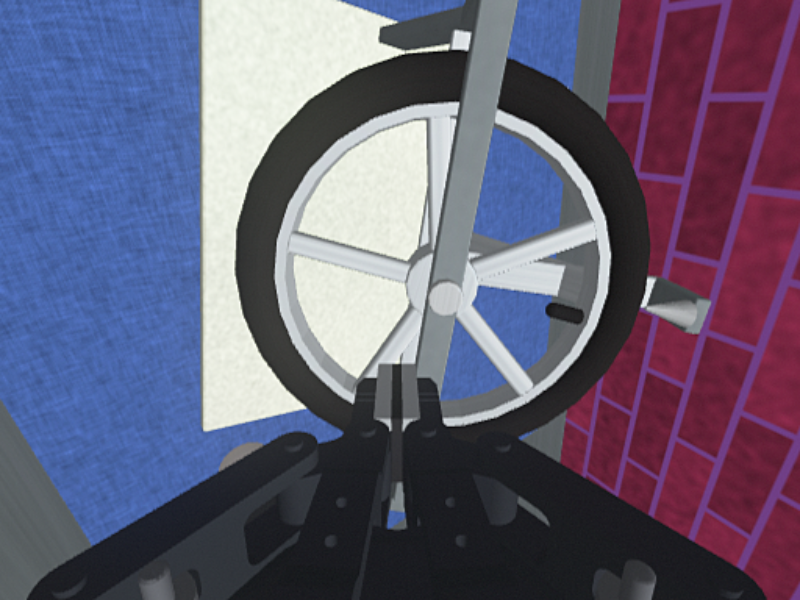

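```bash
python3 - <<'E'
from h import *
st=np.load("st.npy");c=cur()
U,L,N=axes(st[2]);d=np.array([633.5,-59.6,161.0])-pt(st,0,0,0);f=np.degrees(np.arctan2(d@L,d@U));print("phi",f,"r",np.hypot(d@U,d@L),d@N)
h=pose(st,-2,56,50);print(rel(c,h));b=pose(st,-2,56,-19);print(rel(h,b))
for ph in np.linspace(-2,f+7.6,9)[1:]: print(ph,rel(b,pose(st,ph,56,-19)))
E
```

```text
phi 7.367680781596405 r 56.143213281699744 -19.454935128950986
([-0.044, 0.432, 0.353], [-0.004, 0.0016, 0.0545])
([-0.0, -0.0, 0.345], [0.0, 0.0, 0.0])
0.12096009769955085 ([0.01, -0.0, 0.0], [-0.0, 0.0, -0.0118])
2.2419201953991017 ([0.021, -0.001, -0.0], [0.0, 0.0, -0.0236])
4.3628802930986526 ([0.031, -0.002, 0.0], [-0.0, 0.0, -0.0353])
6.483840390798203 ([0.041, -0.003, 0.0], [0.0, 0.0, -0.0471])
8.604800488497755 ([0.052, -0.005, 0.0], [-0.0, 0.0, -0.0589])
10.725760586197305 ([0.062, -0.007, -0.0], [-0.0, 0.0, -0.0707])
12.846720683896855 ([0.072, -0.009, 0.0], [0.0, 0.0, -0.0825])
14.967680781596405 ([0.082, -0.012, 0.0], [-0.0, 0.0, -0.0943])
```

Request:
step_arm([
  {"dp": [-0.01, 0.14, 0.03], "angular": [0, 0, 0.015], "fingers": 1},
  {"dp": [-0.03, 0.29, 0.1], "angular": [0, 0, 0.03], "fingers": 1},
  {"dp": [-0.044, 0.432, 0.23], "angular": [0, 0, 0.054], "fingers": 1},
  {"dp": [-0.044, 0.432, 0.353], "angular": [-0.004, 0.002, 0.054], "fingers": 1},
  {"dp": [-0.044, 0.432, 0.44], "angular": [-0.004, 0.002, 0.054], "fingers": 1},
  {"dp": [-0.044, 0.432, 0.53], "angular": [-0.004, 0.002, 0.054], "fingers": 1},
  {"dp": [-0.044, 0.432, 0.62], "angular": [-0.004, 0.002, 0.054], "fingers": 1},
  {"dp": [-0.044, 0.432, 0.698], "angular": [-0.004, 0.002, 0.054], "fingers": 1},
])

```text
time: 22.35
tool_pos: [630.2, -68.8, 159.7]
tcp_rot: [145.1, -1.1, 73.8]
ft_force: [-0.1, -0.4, 0.3]
finger_gap: -0.0
grip_force: 0.0
```

```bash
python3 - <<'E'
from h import *
st=np.load("st.npy");c=cur();print(sense()["ft_force"])
for ph in (2,6,8,10,12,13,14,15): print(ph,rel(c,pose(st,ph,56,-19)))
E
```

```text
[-0.06454213 -0.4486479   0.34539255]
2 ([0.022, 0.008, -0.005], [-0.0004, -0.0003, -0.0217])
6 ([0.042, 0.006, -0.005], [-0.0004, -0.0003, -0.0439])
8 ([0.052, 0.004, -0.005], [-0.0004, -0.0003, -0.055])
10 ([0.061, 0.002, -0.005], [-0.0004, -0.0004, -0.0661])
12 ([0.071, 0.0, -0.005], [-0.0004, -0.0004, -0.0772])
13 ([0.075, -0.001, -0.005], [-0.0004, -0.0004, -0.0828])
14 ([0.08, -0.002, -0.005], [-0.0004, -0.0004, -0.0884])
15 ([0.085, -0.004, -0.005], [-0.0004, -0.0004, -0.0939])
```

Request:
step_arm([
  {"dp": [0.022, 0.006, 0], "angular": [0, 0, -0.022], "fingers": 1},
  {"dp": [0.042, 0.006, 0], "angular": [0, 0, -0.044], "fingers": 1},
  {"dp": [0.052, 0.004, 0], "angular": [0, 0, -0.055], "fingers": 1},
  {"dp": [0.061, 0.002, 0], "angular": [0, 0, -0.066], "fingers": 1},
  {"dp": [0.071, 0, 0], "angular": [0, 0, -0.077], "fingers": 1},
  {"dp": [0.078, -0.002, 0], "angular": [0, 0, -0.085], "fingers": 1},
  {"dp": [0.085, -0.004, 0], "angular": [0, 0, -0.094], "fingers": 1},
  {"dp": [0.085, -0.004, 0], "angular": [0, 0, -0.094], "fingers": 1},
])

```text
time: 23.35
tool_pos: [634.1, -52.4, 160.5]
tcp_rot: [145.9, 8.5, 87.8]
ft_force: [1.4, -4.5, -0.9]
finger_gap: -0.3
grip_force: 1.8
```

Request:
step_arm([
  {"dp": [-0.02, 0, 0], "angular": [0, 0, 0], "fingers": 1},
  {"dp": [-0.02, 0, -0.1], "angular": [0, 0, 0], "fingers": 1},
  {"dp": [-0.02, 0, -0.25], "angular": [0, 0, 0], "fingers": 1},
  {"dp": [-0.02, 0, -0.4], "angular": [0, 0, 0], "fingers": 1},
  {"dp": [-0.02, -0.2, -0.6], "angular": [0, 0, 0], "fingers": 1},
  {"dp": [-0.02, -0.4, -0.7], "angular": [0, 0, 0], "fingers": 1},
  {"dp": [-0.02, -0.5, -0.75], "angular": [0, 0, 0], "fingers": 1},
  {"dp": [-0.02, -0.5, -0.75], "angular": [0, 0, 0], "fingers": 1},
])

```text
time: 24.35
tool_pos: [485.3, -38.4, 229.9]
tcp_rot: [146.6, 8.6, 87.7]
ft_force: [-0.5, 0.3, 0.5]
finger_gap: -0.1
grip_force: 0.0
```

```bash
python3 - <<'E'
from h import *
import cv2
st=np.load("st.npy");c=cur();print(sense()["ft_force"]);see(st);see(st,"top")
im=snapshot("wrist");cv2.imwrite("pics/i.png",cv2.resize(im[120:300,220:460],(800,600)))
p=camera_params("wrist");o={}
for l in("hub","stem","pointer","bridge"):
    d=pinpoint("wrist",l)[:1]; print(l,[(np.round(x["at"],1),round(x["conf"],2)) for x in d]); o[l]=d
print(proj("wrist",pt(st,146,0,0),p),proj("wrist",pt(st,0,0,0),p),[proj("wrist",stem(st,np.radians(a)),p) for a in(0,5)])
E
```

```text
[-0.48545982  0.34726863  0.4635495 ]
wrist 0.7 [358. 195.] stem [1.14099158] [0.9 0.3]
top 0.9 [302. 164.] stem [359.25343897] [ 0.2 -0.5]
hub []
stem [(array([359.6, 198.3]), 0.66)]
pointer [(array([406.3, 212. ]), 0.81)]
bridge [(array([283.5, 185.7]), 0.73)]
[405.92641801 209.52080366] [279.88588703 176.16267112] [array([358.59730096, 196.99458731]), array([361.01727148, 190.36588126])]
```

View pics/i.png

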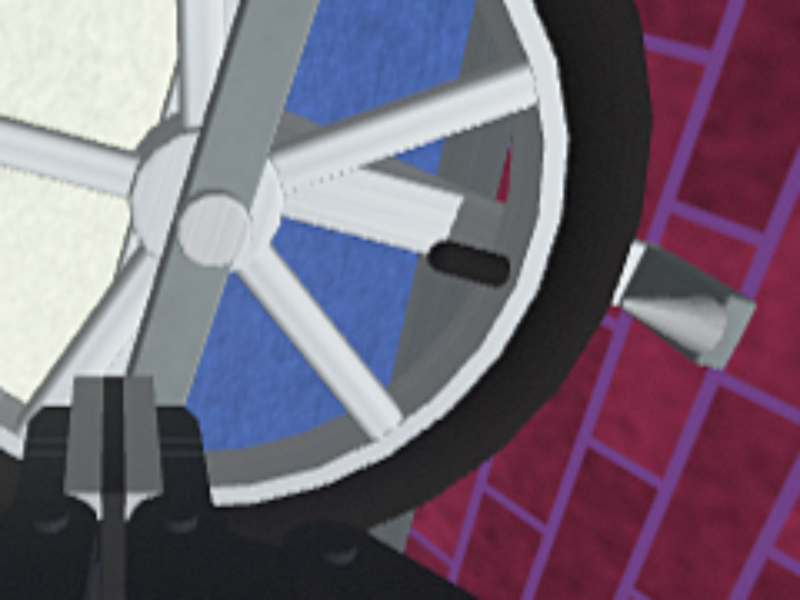

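```bash
python3 -c "
from bench import *
print(hand_in())"
```

```text
the job is handed in; nothing more can be done
None
```

I turned the wheel so its valve stem is at the top, within about 1° of the pointer by my last camera measurements, and handed the job in at about 24.5 s with the arm clear of everything. The first push slid over a spoke; the later, deeper ones did the turning. I did not touch the screwdriver, spool or jar.

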